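# Make up the setting kit and the polishing kit

## Robot

A 6-joint arm with a two-finger parallel gripper is mounted at the origin on a cart in front of the work surface, level with it; the furniture and walls round the work are solid. World frame = base frame: x ahead of the robot, y to its left, z up, the work surface at z = 0. Lengths are in mm, angles in rad, forces in N, time in s.
With the tool pointing down it reaches from about 350 to 975 mm from the base axis. Payload 7.1 kg.
Tool frame: the origin (TCP) lies at the centre of the arm's flange, where the gripper is bolted on; the fingertips stand 182 mm ahead of it and the grasp point (between the pads) lies 163 mm ahead of it; x points along the fingers, y is the direction in which the jaws open and shut, and the axes are right-handed (so a half turn about x gives the same grasp; the last joint's range is limited). The gripper opens to 88 mm and grips with 3 to 60 N. Pads are 20 mm wide; open, the fingers measure 115 mm over their backs; the gripper's body (75 mm by 178 mm) begins 61 mm behind the grasp point.
Start: joints at [-1.147, 0.423, 1.63, -0, 1.089, -0.019], TCP at [267.809, -564.699, 404.675] pointing down, gripper open.
Joint ranges: [-3, 3], [-0.9, 2.11], [0.09, 2.58], [-1.31, 4.45], [0.11, 2.69], [-2.54, 2.54]. Speed limits (rad/s): [2.39, 2.39, 3.01, 3.14, 3.14, 3.14].

## Interface

Orientations are given as a rotation vector (axis times angle).
In Python, from workcell import readout, viewer, workorder, models gives the robot as it stands. The module is installed in compiled form; this text tells all that it offers.
- The arm moves only by the tool apply_moves, never from a script. Its argument "commands" is a list that holds one entry, the list of rows, each a list of 4 numbers: the shift along the world's x, y, z in m, then the turn about the world's z in rad. A call has 1 to 8 rows; each row is the pose to reach, as a shift and turn from the pose commanded when the call began; what a row does not reach only later rows make up. A row lasts 1/8 s, in which the tool goes at most 62.5 mm and 10.7 degrees, less where a joint would pass 70% of its speed; a pose out of reach is approached as far as the arm can. A call with a gripper value outside its range is refused whole. "gripper" is the finger opening in m, from 0 to 0.0878, set as the call begins (left out, the last holds). The fingers move at their own pace and stop on an object; the grip force is fixed at half the most. Time passes only in rows, so rows that repeat a pose let the fingers close. It gives the time, the measured TCP pose, the force and the opening at its end, in the units of the state.
- readout.get_obs(): the state, without advancing time (a new reading comes with each control period).
- viewer.get_image(name): name is "scene" or "top" or "wrist"; returns a dict with "color" (384x512x3 uint8, red, green, blue), "vertical_fov" (degrees; the focal length in pixels is half the picture's height over the tangent of half this angle, whatever the lens; pixels are square), "cx", "cy" (the principal point, pixels), "rvec" (rotation vector, rad) and "tvec" (3), from world to camera coordinates, as OpenCV has them. Camera axes: x right, y down, z forward; pixel columns grow to the right and rows downward; lengths in mm; the calibration is good to about 2 mm. A picture is of the moment at which its call begins. There is no depth.
- workorder.close_job(): hands the job in, once; it reports no verdict.
Trained networks look in the newest picture that a camera, given by its name, has taken for a name from the list of things; names that differ only in an ending like _2 or _b are one class to them, and where a whole thing is asked for, a point or a joint stands for the part that bears it (a point fixed in the world has none). Each returns a list of dicts, best first, with "conf" (0 to 1); they miss things now and then, are a little off and sometimes report something else, mostly with a low value. They report only what shows in the picture. A call takes as long as a camera call. They do not tell look-alikes from the thing itself.
- models.search_frame(camera, label): "position" ([x, y, z] in mm, in world coordinates, good to about 4 mm: the middle of the surface that is visible of it).
- models.place_of(camera, label): "position" ([x, y, z] in mm, in world coordinates, good to about 4 mm: a listed point, or the origin of a listed thing).
The state is a dict: "t": time; "qpos": joint angles; "qvel": joint speeds; "joint_torque": joint torques, N m; "ee_pos": TCP position; "orientation": TCP orientation; "ft_force": force on the tool from outside, world axes, zero at the start; "moment": the same for the moment, N m; "width": finger opening in mm.
Only numpy, scipy, OpenCV 4.12 (cv2) and the standard library are available. Lean on these libraries where they do the work, as an engineer would, in place of code of your own. Each camera call takes 0.05 s, during which the arm holds its last target.

## Task

Make up two kits from the stock on the bench. Setting kit, in the wooden tray with two rectangular bays: the dished base flat in the larger bay with the ball vise seated upright in its hollow, and the round gem box flat in the smaller bay. Polishing kit, on the board with two rings: the tall glass jar of green powder standing in the larger ring and the black canister in the smaller one; do not drop or tip the glass jar, and leave the squat red-lidded tub and the whetstone where they are.

Things in the scene. Friction and masses are not known exactly. Their poses are not given: they have to be found in the camera images.
- bay_tray: Fixed low wooden tray with two rectangular bays side by side, 100 (x) x 172 (y) mm outside; floor 5 mm thick, all walls 6 mm thick, their tops 11 mm above the bench (6 mm above the floor). Origin: centre of its underside, on the bench. Its own x and y axes lie along its short and long sides. The larger bay is 88 x 88 mm inside, centred at x = 0, y = -36 mm in the tray's own axes; the smaller bay is 88 (x) x 66 (y) mm inside, centred at x = 0, y = +47 mm.
- ring_board: Fixed flat wooden board, 96 (x) x 172 (y) mm and 5 mm thick, with two low raised round rings on it, wall 4 mm, tops 11 mm above the bench (6 mm above the board). Origin: centre of its underside, on the bench; own x and y along its short and long sides. The larger ring has an inner diameter of 80 mm and is centred at x = 0, y = -39 mm in the board's own axes; the smaller ring has an inner diameter of 60 mm and is centred at x = 0, y = +47 mm.
- dished_base: Loose grey plastic ring-shaped base with a hollow in its top, the seat of the ball vise: outer diameter 62 mm, height 24 mm, straight vertical outside to grip; the hollow narrows like a funnel from 50 mm diameter at the rim to 26 mm at 10 mm above the underside, so that a ball centres itself. About 0.12 kg. Origin: centre of its underside; z up.
- ball_vise: Loose small steel ball vise (engraver's block), 60 mm tall, about 0.3 kg: below, a dark ball base of 26 mm radius with a small flat foot of 18 mm diameter on which it stands upright on the bench; above it a collar 42 mm in diameter up to 36 mm; on top two upright jaws forming a block 34 (own x) x 32 (own y) mm from 36 to 60 mm above the foot: grip it there. Seated in the dished base, its foot lies about 10 mm above the base's underside. Origin: centre of the foot; z up.
- gem_box: Loose round clear flat gem box with a dark pad inside, 44 mm diameter, 20 mm tall, 0.02 kg. Origin: centre of its underside; z up.
- glass_jar: Loose tall glass jar of green powder with a wood-coloured lid, closed, 51 mm diameter, 70 mm tall, about 0.16 kg. Fragile: not to be tipped or dropped. Origin: centre of its underside; z up.
- canister: Loose black cylindrical canister with a grey cap, 34 mm diameter at the cap, body 31 mm, 51 mm tall, 0.02 kg (grip the body between 5 and 40 mm above its underside). Origin: centre of its underside; z up.
- squat_tub: Bystander, not part of a kit: squat white tub with a red lid, 62 mm diameter, 38 mm tall, loose; stands among the stock. Origin: centre of its underside.
- whetstone: Bystander, not part of a kit: two-layer dressing stone lying flat behind the work, 34 x 90 x 21 mm, loose. Origin: centre of its underside. (Fixed machinery up to 0.5 m tall also stands behind the work; for y from -0.2 to 0.2 m nothing of it above 35 mm lies nearer than x = 0.61 m: carry things across in front of it, in straight lines.)
Not all that is in view belongs to the job. What is shaped like the glass_jar but purple is not meant.

How it is judged:
By the outcome, as a careful person would: the job done as asked, in the order asked, and still so for the second after the job is handed in, with the robot touching nothing.
It also fails if it takes over 134 s, if anything falls off the work surface, if the arm or the gripper's body presses on something with over 40 N, if the wrist force passes 120 N, or if a joint passes its speed limit or range.

## Working session

There is one attempt and no reset: what is moved stays moved. The work goes in short steps, Python scripts to look and compute and a tool call to move; the robot and the scene stay as the last step left them, time stands still between calls to the robot, and variables do not carry over. Pictures are saved under pics/ and viewed, and the job is handed in when it is done.

Besides the shell and the picture viewer there is one more tool, called after "Request:" by a JSON object that holds its "method" and its "body", one argument or row to a line. apply_moves: Moves the arm, as the interface text tells. Its arguments: {"type":"object","properties":{"commands":{"type":"array","items":{"type":"array","items":{"type":"array","items":{"type":"number"}}}},"gripper":{"type":"number"}},"required":["commands"]}

```bash
mkdir -p pics; python3 - <<'E'
from workcell import readout, viewer, workorder, models
import cv2
print(readout.get_obs())
for n in ["scene","top","wrist"]:
    im=viewer.get_image(n)
    cv2.imwrite(f"pics/{n}0.png",im["color"][:,:,::-1])
    print(n,im["vertical_fov"],im["cx"],im["cy"],im["rvec"],im["tvec"])
E
```

```text
{'t': 0.0, 'qpos': array([-1.14700977e+00,  4.23813185e-01,  1.63070951e+00, -4.21377765e-06,
        1.08860339e+00, -1.89949420e-02]), 'qvel': array([ 0.00185792,  0.00109781,  0.00016274, -0.00043111, -0.00060759,
       -0.0010929 ]), 'joint_torque': array([-3.93560940e-04, -5.44624364e+01, -2.73662496e+01,  6.43780734e-02,
        2.27545534e-02, -1.24000489e-04]), 'ee_pos': array([ 267.69000402, -564.44974608,  403.91109031]), 'orientation': array([ 1.97635765,  0.44643306, -1.9769896 ]), 'ft_force': array([-0.47433664,  0.42069827,  0.61836439]), 'moment': array([-4.66253999e-05,  3.67342393e-02, -3.33241418e-02]), 'width': 87.63436609292127}
scene 53.330355469592384 253.77002816648942 196.15631587615408 [ 0.95794808 -2.19697521  1.33801493] [420.76373244 214.39860957 956.93170322]
top 49.624692783445774 251.7426561583379 195.4581391893 [ 2.16222325 -2.18960988  0.09062778] [  53.12428785  568.63589    1270.55638577]
wrist 71.37562345131383 256.8598999646878 191.76025596317334 [-2.46694021  1.55856234  0.20179913] [-624.64434809  -30.89039556  389.61075928]
```

View pics/scene0.png

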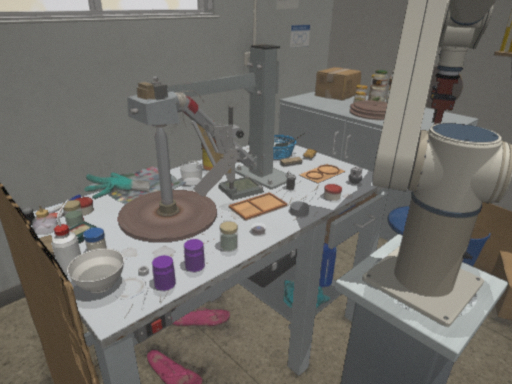

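View pics/top0.png

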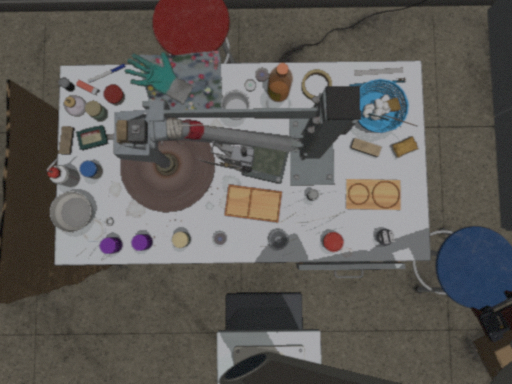

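```bash
python3 - <<'E'
from workcell import models
for l in ["bay_tray","ring_board","dished_base","ball_vise","gem_box","glass_jar","canister","squat_tub","whetstone"]:
  for c in ["top","scene"]:
    print(l,c,[(d["position"].round(0).tolist() if hasattr(d["position"],'round') else d["position"],round(d["conf"],2)) for d in models.place_of(c,l)])
E
```

```text
bay_tray top [([549.9, 41.5, 1.2], 0.57)]
bay_tray scene [([548.5, 44.7, -3.0], 0.98)]
ring_board top [([575.4, -337.1, -1.7], 0.88)]
ring_board scene [([571.9, -336.8, -4.9], 0.56)]
dished_base top []
dished_base scene [([435.4, -28.9, 3.9], 0.58)]
ball_vise top [([439.6, -359.7, 0.8], 0.68)]
ball_vise scene [([441.7, -361.4, 4.0], 0.74), ([432.2, -32.0, 1.7], 0.57)]
gem_box top [([436.3, 145.9, 4.8], 0.71)]
gem_box scene [([437.3, 150.3, -1.8], 0.66)]
glass_jar top [([423.3, 479.5, -2.4], 0.63), ([436.0, 262.5, -3.0], 0.57)]
glass_jar scene [([432.0, 379.4, 3.0], 0.67), ([419.8, 479.3, 5.7], 0.57)]
canister top [([567.7, -142.8, -0.9], 0.57)]
canister scene [([569.2, -138.5, 0.9], 0.5)]
squat_tub top []
squat_tub scene [([423.7, -199.7, -1.9], 0.54)]
whetstone top [([717.1, -312.5, -2.5], 0.53)]
whetstone scene [([721.7, -320.8, -2.0], 0.69)]
```

```bash
python3 - <<'E'
import cv2
a=cv2.imread("pics/top0.png"); b=cv2.imread("pics/scene0.png")
cv2.imwrite("pics/top0c.png",cv2.resize(a[170:260,210:410],None,fx=4,fy=4,interpolation=cv2.INTER_CUBIC))
cv2.imwrite("pics/scene0c.png",cv2.resize(b[150:290,140:370],None,fx=3.4,fy=3.4,interpolation=cv2.INTER_CUBIC))
E
```

```text
(no output)
```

View pics/top0c.png

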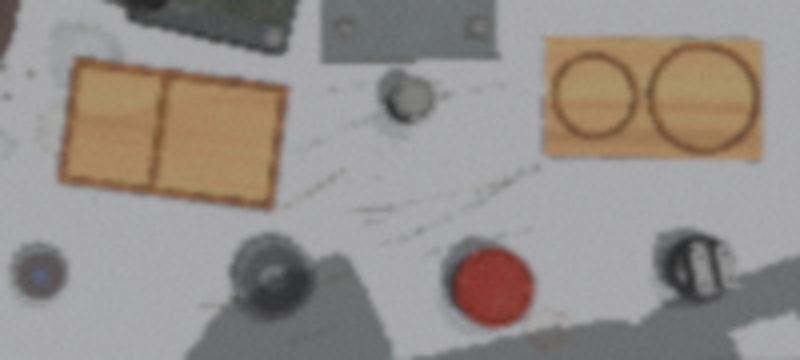

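View pics/scene0c.png

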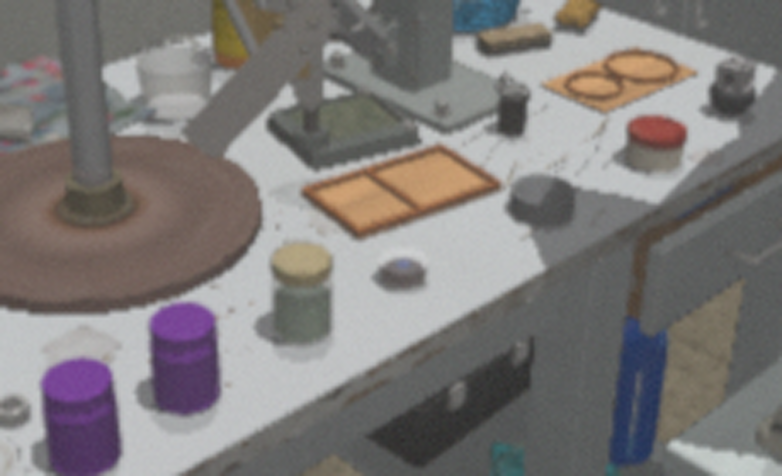

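View pics/wrist0.png

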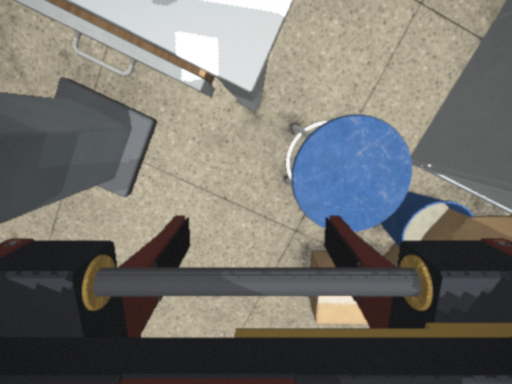

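```bash
cat > h.py <<'E'
import numpy as np, cv2
from workcell import readout, viewer, workorder, models
def cam(im):
    h=im["color"].shape[0]; f=h/2/np.tan(np.radians(im["vertical_fov"])/2)
    K=np.array([[f,0,im["cx"]],[0,f,im["cy"]],[0,0,1]]); return K,np.array(im["rvec"],float),np.array(im["tvec"],float)
def proj(im,P):
    K,r,t=cam(im); return cv2.projectPoints(np.array(P,float).reshape(-1,3),r,t,K,None)[0].reshape(-1,2)
def unproj(im,uv,z):
    K,r,t=cam(im); R=cv2.Rodrigues(r)[0]; c=-R.T@t; d=R.T@np.linalg.inv(K)@np.array([uv[0],uv[1],1.0])
    return c+d*(z-c[2])/d[2]
def circ(x,y,z,r,n=48):
    a=np.linspace(0,2*np.pi,n); return np.c_[x+r*np.cos(a),y+r*np.sin(a),np.full(n,z)]
def rect(x,y,yaw,cx,cy,w,h,z):
    p=np.array([[-w/2,-h/2],[w/2,-h/2],[w/2,h/2],[-w/2,h/2],[-w/2,-h/2]])+[cx,cy]
    R=np.array([[np.cos(yaw),-np.sin(yaw)],[np.sin(yaw),np.cos(yaw)]])
    q=p@R.T+[x,y]; return np.c_[q,np.full(5,z)]
def draw(im,polys,name,box=None,s=1):
    a=im["color"][:,:,::-1].copy(); x0,y0,x1,y1=box or (0,0,512,384)
    a=cv2.resize(a[y0:y1,x0:x1],None,fx=s,fy=s,interpolation=cv2.INTER_CUBIC)
    cols=[(0,255,0),(255,0,255),(255,255,0),(0,255,255)]
    for i,p in enumerate(polys):
        q=((proj(im,p)-[x0,y0]+0.5)*s).astype(np.int32); cv2.polylines(a,[q.reshape(-1,1,2)],False,cols[i%4],1)
    cv2.imwrite("pics/"+name+".png",a)
def tool():
    o=readout.get_obs(); R=cv2.Rodrigues(np.array(o["orientation"]))[0]
    return o,R
def est(c,l):
    return [(np.round(d["position"],1).tolist(),round(d["conf"],2)) for d in models.place_of(c,l)]
E
python3 - <<'E'
from h import *
o,R=tool(); print(R.round(3))
K,r,t=cam(viewer.get_image("wrist")); Rc=cv2.Rodrigues(r)[0]; print("wristcam",-Rc.T@t,Rc.T[:,2], "in tool", R.T@(-Rc.T@t-o["ee_pos"]), R.T@Rc.T)
P=[]
P+=[rect(549.5,42.5,-0.13,0,0,100,172,11),rect(549.5,42.5,-0.13,0,-36,88,88,11)]
P+=[rect(573.5,-337,0,0,0,96,172,5),circ(573.5,-337-39,11,40)]
P+=[circ(435,-29,0,31),circ(435,-29,24,31),circ(437,147,0,22),circ(437,147,20,22),circ(568,-141,0,15.5),circ(568,-141,51,17),circ(440,-360,60,17),circ(440,-360,26,26),circ(436,262,0,25.5),circ(436,262,70,25.5)]
for n,b,s in (("top",(160,160,410,260),3.2),("scene",(140,150,380,290),3.3)):
    draw(viewer.get_image(n),P,n+"_ov",b,s)
E
```

```text
[[ 0.     0.428 -0.904]
 [-0.    -0.904 -0.428]
 [-1.     0.    -0.   ]]
wristcam [ 330.76295177 -534.89302653  385.06170533] [-0.22897323 -0.10978901 -0.96722161] in tool [ 1.96197233e+01  2.75070862e-02 -6.96500349e+01] [[-8.45024199e-04 -2.53966090e-01  9.67212754e-01]
 [ 9.99999104e-01  7.89584648e-04  1.08099398e-03]
 [-1.03823216e-03  9.67212801e-01  2.53965195e-01]]
```

View pics/top_ov.png

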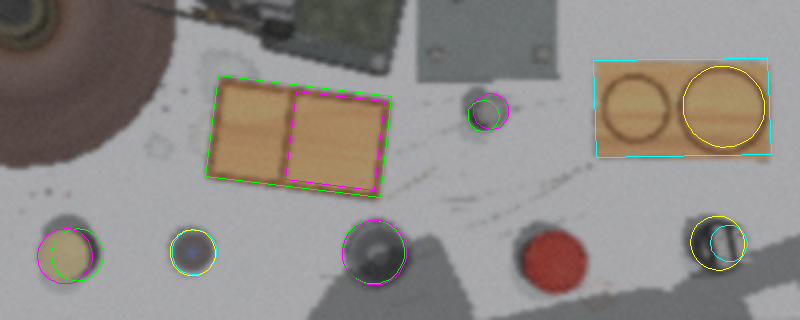

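View pics/scene_ov.png

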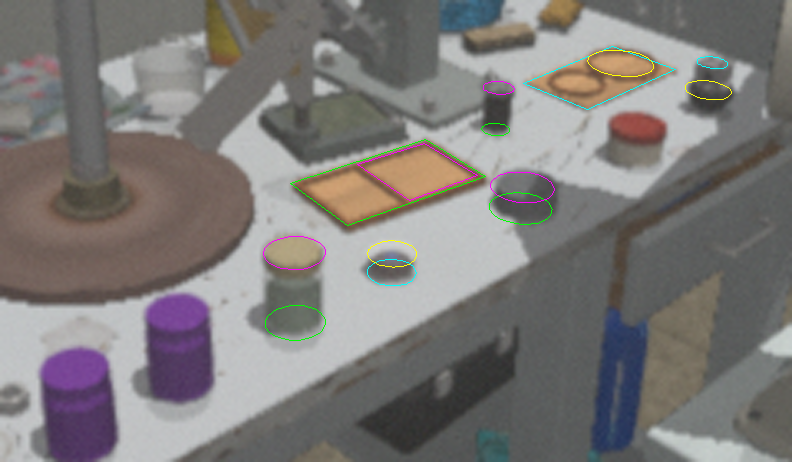

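Request:
{"method": "apply_moves", "body": {
  "commands": [
    [[0.0167, 0.0536, 0, -0.055], [0.0334, 0.1072, 0, -0.11], [0.05, 0.161, 0, -0.165], [0.067, 0.214, 0, -0.22], [0.084, 0.268, 0, -0.275], [0.1, 0.322, 0, -0.33], [0.117, 0.375, 0, -0.385], [0.134, 0.429, 0, -0.44]]
  ],
  "gripper": 0.0878
}}

```text
t: 2.2
ee_pos: [402.1, -134.0, 405.1]
orientation: [2.222, 0.0, -2.22]
ft_force: [1.4, -0.9, 1.3]
width: 87.6
```

Request:
{"method": "apply_moves", "body": {
  "commands": [
    [[0.0165, 0.053, -0.03, 0], [0.033, 0.107, -0.07, 0], [0.033, 0.107, -0.11, 0], [0.033, 0.107, -0.115, 0], [0.033, 0.107, -0.115, 0]]
  ]
}}

```text
t: 2.82
ee_pos: [435.0, -29.1, 290.2]
orientation: [2.22, 0.003, -2.22]
ft_force: [0.2, 0.6, 0.5]
width: 87.8
```

```bash
python3 - <<'E'
from h import *
o,R=tool(); print(o["t"],o["ee_pos"],R.round(3).tolist(),o["ft_force"])
im=viewer.get_image("wrist")
print(est("wrist","dished_base"),est("top","dished_base"))
draw(im,[circ(435,-29,0,31),circ(435,-29,24,31),circ(435,-29,24,25)],"w1")
E
```

```text
2.825 [435.04711782 -29.1398131  290.21340396] [[-0.0, 0.002, -1.0], [-0.0, -1.0, -0.002], [-1.0, 0.0, 0.0]] [0.24398425 0.55975181 0.5253437 ]
[([431.9, -33.8, 0.8], 0.82)] [([433.3, -34.6, 1.5], 0.65)]
```

View pics/w1.png

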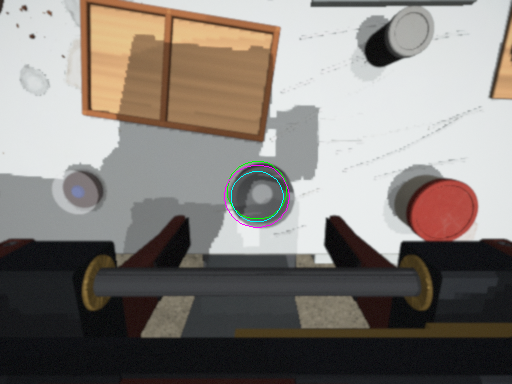

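```bash
python3 - <<'E'
from h import *
im=viewer.get_image("wrist")
T=(549.5,42.5,-0.13)
draw(im,[circ(434,-31,0,31),circ(434,-31,24,31),rect(*T,0,0,100,172,11),rect(*T,0,-36,88,88,11),circ(437,147,0,22),circ(437,147,20,22),circ(568,-141,0,15.5),circ(568,-141,51,17)],"w2",(60,0,460,250),2)
print(est("wrist","bay_tray"),est("wrist","gem_box"),est("wrist","canister"))
E
```

```text
[([545.0, 43.7, 1.0], 0.74)] [([437.4, 147.8, -0.1], 0.69)] [([567.2, -138.7, -1.0], 0.78)]
```

View pics/w2.png

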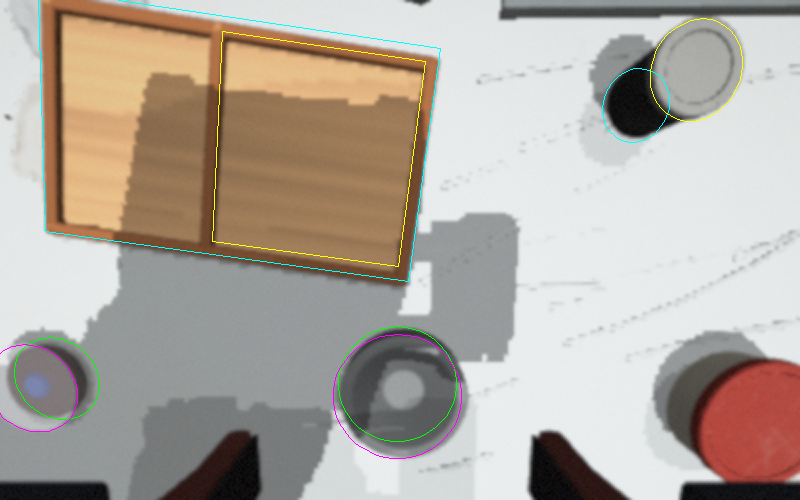

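Request:
{"method": "apply_moves", "body": {
  "commands": [
    [[0.001, -0.004, -0.04, 0], [0.001, -0.004, -0.08, 0], [0.001, -0.004, -0.096, 0], [0.001, -0.004, -0.099, 0], [0.001, -0.004, -0.099, 0]]
  ]
}}

```text
t: 3.8
ee_pos: [436.2, -32.7, 191.4]
orientation: [2.221, 0.003, -2.219]
ft_force: [-0.5, 0.9, 0.8]
width: 88.1
```

Request:
{"method": "apply_moves", "body": {
  "commands": [
    [[0, 0, 0, 0], [0, 0, 0, 0], [0, 0, 0, 0], [0, 0, 0, 0], [0, 0, 0, 0], [0, 0, 0, 0]]
  ],
  "gripper": 0.05
}}

```text
t: 4.55
ee_pos: [436.0, -32.7, 191.2]
orientation: [2.221, 0.003, -2.219]
ft_force: [-0.9, 0.1, 7.2]
width: 61.8
```

Request:
{"method": "apply_moves", "body": {
  "commands": [
    [[0, 0, 0.02, 0], [0, 0, 0.045, 0], [0.035, 0.013, 0.045, 0], [0.07, 0.026, 0.045, 0], [0.095, 0.036, 0.045, 0], [0.106, 0.04, 0.045, 0], [0.106, 0.04, 0.045, 0]]
  ]
}}

```text
t: 5.42
ee_pos: [541.6, 7.4, 235.4]
orientation: [2.219, 0.004, -2.221]
ft_force: [0.6, 0.0, -1.7]
width: 62.1
```

```bash
python3 - <<'E'
from h import *
im=viewer.get_image("wrist"); s=viewer.get_image("scene")
T=(547,43,-0.13)
draw(im,[rect(*T,0,0,100,172,11),rect(*T,0,-36,88,88,5),rect(*T,0,47,88,66,5)],"w3")
draw(s,[rect(*T,0,0,100,172,11),rect(*T,0,-36,88,88,5)],"s3",(140,50,380,250),3)
E
```

```text
(no output)
```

View pics/w3.png

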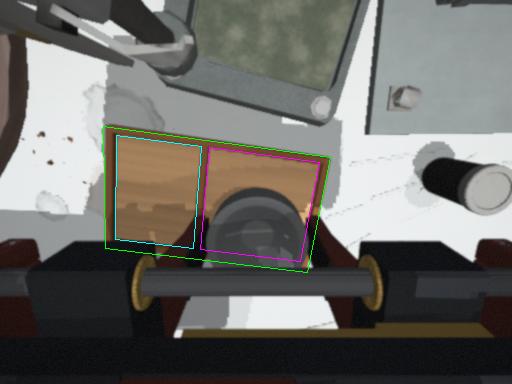

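View pics/s3.png

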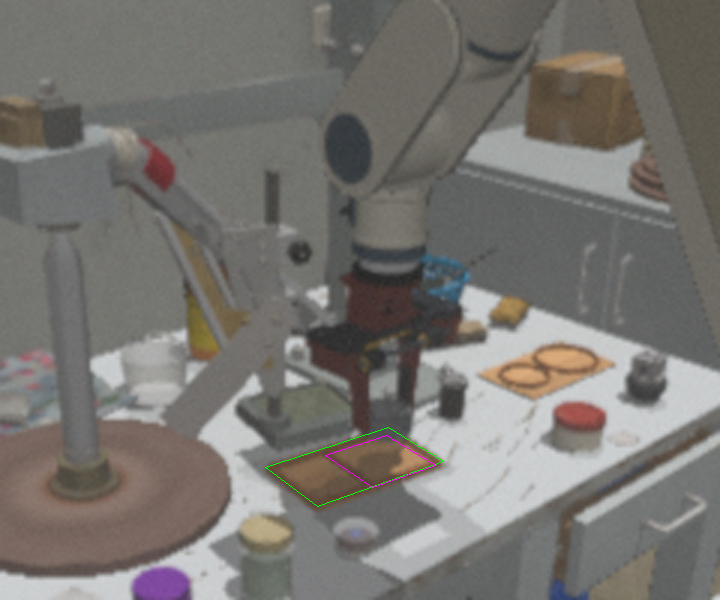

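Request:
{"method": "apply_moves", "body": {
  "commands": [
    [[0, 0, -0.02, 0], [0, 0, -0.032, 0], [0, 0, -0.037, 0], [0, 0, -0.039, 0], [0, 0, -0.04, 0], [0, 0, -0.04, 0]]
  ]
}}

```text
t: 6.28
ee_pos: [541.8, 7.3, 196.2]
orientation: [2.22, 0.003, -2.22]
ft_force: [-1.8, 0.1, 3.6]
width: 62.0
```

Request:
{"method": "apply_moves", "body": {
  "commands": [
    [[0, 0, 0, 0], [0, 0, 0, 0], [0, 0, 0, 0], [0, 0, 0.005, 0], [0, 0, 0.03, 0], [0, 0, 0.08, 0], [0, 0, 0.12, 0], [0, 0, 0.12, 0]]
  ],
  "gripper": 0.078
}}

```text
t: 7.28
ee_pos: [542.9, 7.3, 319.0]
orientation: [2.227, 0.003, -2.213]
ft_force: [0.4, 0.4, 0.6]
width: 77.9
```

```bash
python3 - <<'E'
from h import *
im=viewer.get_image("wrist")
T=(547,43,-0.13)
draw(im,[rect(*T,0,0,100,172,11),circ(542,7,5,31),circ(542,7,29,31)],"w4")
print(est("wrist","dished_base"),est("top","dished_base"))
E
```

```text
[([540.6, 6.6, 2.5], 0.89), ([439.7, 148.0, 2.1], 0.18)] [([433.3, -34.6, 1.5], 0.65)]
```

View pics/w4.png

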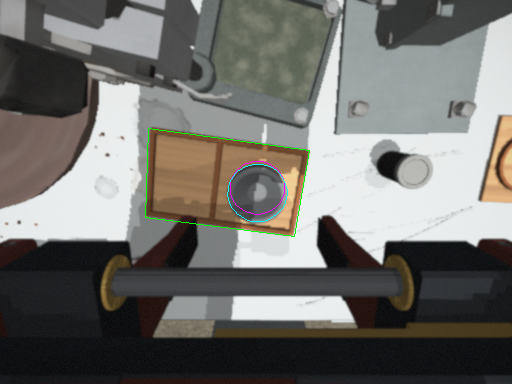

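Request:
{"method": "apply_moves", "body": {
  "commands": [
    [[-0.015, -0.053, 0, 0], [-0.03, -0.106, 0, 0], [-0.045, -0.16, 0, 0], [-0.06, -0.213, 0, 0], [-0.074, -0.266, 0, 0], [-0.088, -0.318, 0, 0], [-0.101, -0.367, 0, 0], [-0.101, -0.367, 0, 0]]
  ],
  "gripper": 0.0878
}}

```text
t: 8.43
ee_pos: [439.5, -362.2, 314.0]
orientation: [-2.218, 0.0, 2.222]
ft_force: [0.0, 1.2, -0.8]
width: 87.7
```

Request:
{"method": "apply_moves", "body": {
  "commands": [
    [[0, 0, 0, 0], [0, 0, 0, 0]]
  ]
}}

```text
t: 8.68
ee_pos: [441.0, -358.4, 315.0]
orientation: [2.219, 0.006, -2.221]
ft_force: [0.4, -0.1, -0.3]
width: 87.6
```

```bash
python3 - <<'E'
from h import *
im=viewer.get_image("wrist"); B=(573.5,-337,0)
draw(im,[circ(441,-360,0,9),circ(441,-360,26,26),circ(441,-360,60,17),rect(*B,0,0,96,172,5),circ(B[0],B[1]-39,11,40),circ(B[0],B[1]+47,11,30)],"w5",(60,0,460,300),2)
print(est("wrist","ball_vise"),est("top","ball_vise"),est("wrist","ring_board"))
E
```

```text
[([439.2, -362.7, 1.8], 0.85)] [([441.3, -360.4, -0.2], 0.54)] [([571.1, -338.8, -1.1], 0.91)]
```

View pics/w5.png

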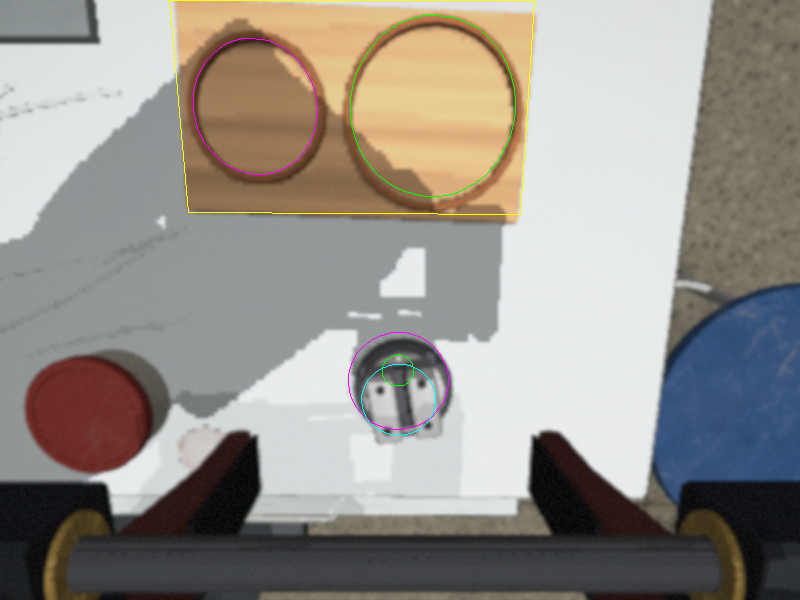

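```bash
python3 - <<'E'
from h import *
im=viewer.get_image("wrist"); 
V=(438,-361,0.13)
print(unproj(im,(261,203),60))
draw(im,[rect(*V,0,0,34,32,60),circ(V[0],V[1],26,26),circ(V[0],V[1],36,21)],"w6",(210,140,310,230),8)
draw(im,[],"w6b",(210,140,310,230),8)
E
```

```text
[ 438.21063469 -362.72370581   60.        ]
```

View pics/w6.png

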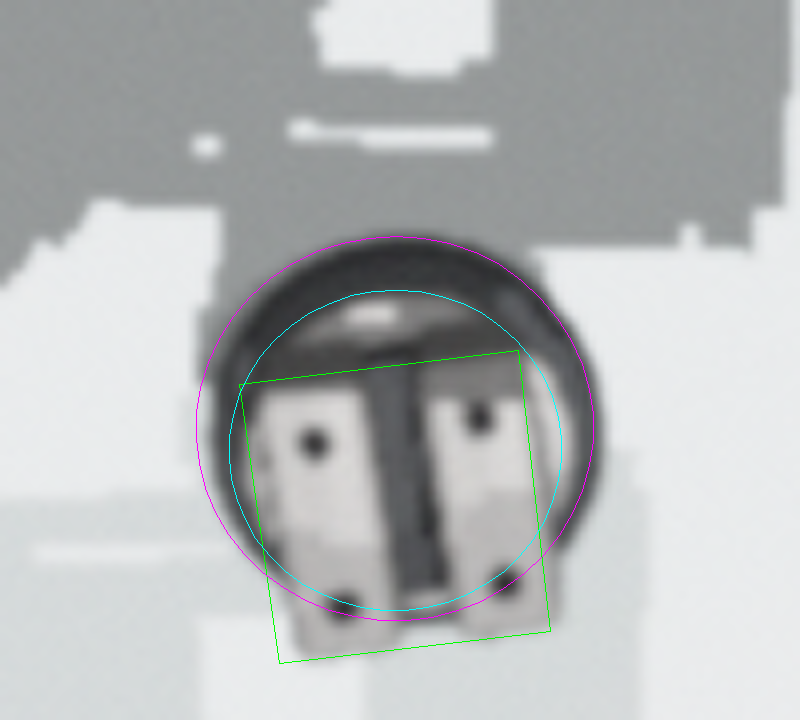

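Request:
{"method": "apply_moves", "body": {
  "commands": [
    [[-0.002, -0.0025, 0, 0.12], [-0.002, -0.0025, -0.04, 0.12], [-0.002, -0.0025, -0.08, 0.12], [-0.002, -0.0025, -0.092, 0.12], [-0.002, -0.0025, -0.0945, 0.12], [-0.002, -0.0025, -0.0945, 0.12]]
  ]
}}

```text
t: 9.68
ee_pos: [439.3, -362.5, 222.3]
orientation: [2.159, 0.131, -2.156]
ft_force: [-0.6, 0.2, 0.6]
width: 88.1
```

Request:
{"method": "apply_moves", "body": {
  "commands": [
    [[0, 0, 0, 0], [0, 0, 0, 0], [0, 0, 0, 0], [0, 0, 0, 0], [0, 0, 0, 0], [0, 0, 0, 0], [0, 0, 0, 0], [0, 0, 0, 0]]
  ],
  "gripper": 0.02
}}

```text
t: 10.68
ee_pos: [438.8, -362.2, 221.1]
orientation: [2.158, 0.133, -2.158]
ft_force: [-0.4, -0.6, 0.2]
width: 32.0
```

Request:
{"method": "apply_moves", "body": {
  "commands": [
    [[0, 0, 0.03, 0], [0, 0, 0.07, 0], [0.014, 0.05, 0.07, -0.06], [0.028, 0.1, 0.07, -0.12], [0.042, 0.15, 0.07, -0.12], [0.056, 0.2, 0.07, -0.12], [0.07, 0.25, 0.07, -0.12], [0.082, 0.295, 0.07, -0.12]]
  ]
}}

```text
t: 11.68
ee_pos: [520.8, -65.3, 290.8]
orientation: [2.219, 0.004, -2.221]
ft_force: [0.2, -0.9, -4.4]
width: 32.1
```

```bash
python3 - <<'E'
import cv2
a=cv2.imread("pics/w4.png")
cv2.imwrite("pics/w4z.png",cv2.resize(a[110:250,140:320],None,fx=4,fy=4,interpolation=cv2.INTER_CUBIC))
E
```

```text
(no output)
```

View pics/w4z.png

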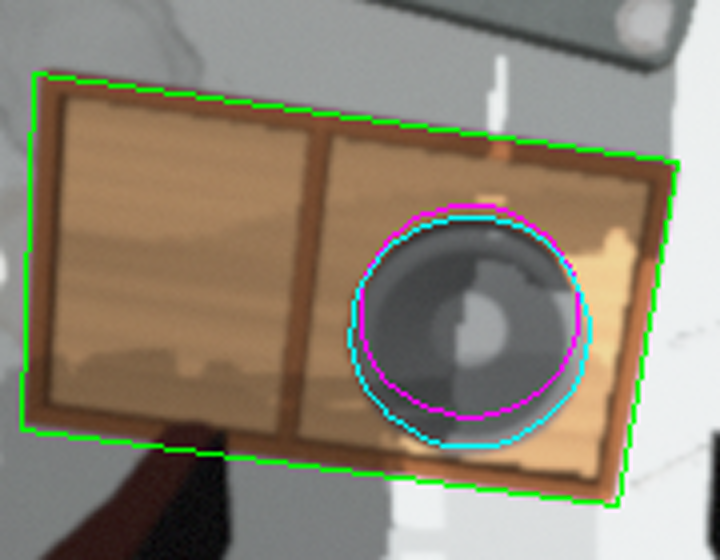

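Request:
{"method": "apply_moves", "body": {
  "commands": [
    [[0.013, 0.05, 0, 0], [0.0197, 0.074, 0, 0], [0.0197, 0.074, 0, 0], [0.0197, 0.074, -0.02, 0], [0.0197, 0.074, -0.03, 0], [0.0197, 0.074, -0.037, 0], [0.0197, 0.074, -0.037, 0]]
  ]
}}

```text
t: 12.55
ee_pos: [540.3, 6.3, 253.7]
orientation: [2.219, 0.002, -2.222]
ft_force: [-0.7, -0.6, -3.8]
width: 31.8
```

```bash
python3 - <<'E'
from h import *
im=viewer.get_image("wrist"); s=viewer.get_image("scene")
draw(im,[circ(540.5,7,29,31),circ(540.5,7,29,25),circ(540.5,7,5,31)],"w7",(160,110,360,260),4)
draw(s,[circ(540.5,7,29,31)],"s7",(220,120,320,220),6)
E
```

```text
(no output)
```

View pics/w7.png

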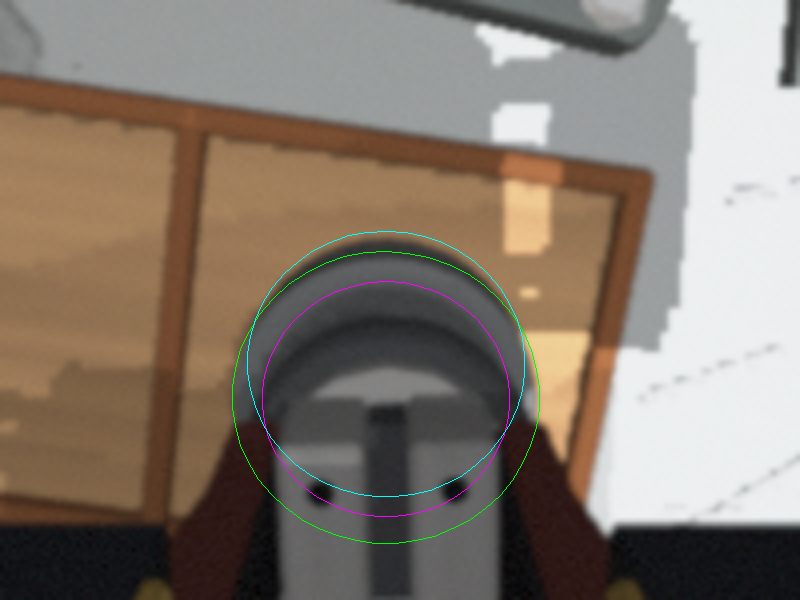

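View pics/s7.png

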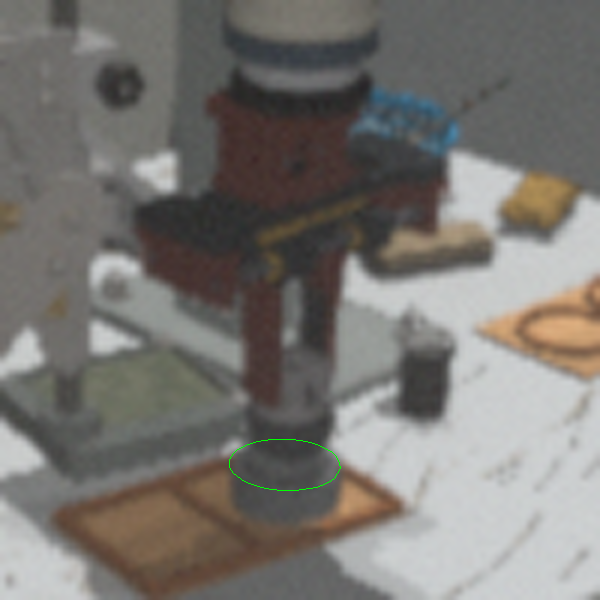

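Request:
{"method": "apply_moves", "body": {
  "commands": [
    [[0, 0, -0.006, 0], [0, 0, -0.01, 0], [0, 0, -0.013, 0], [0, 0, -0.015, 0], [0, 0, -0.0165, 0], [0, 0, -0.0165, 0]]
  ]
}}

```text
t: 13.4
ee_pos: [540.5, 6.8, 237.6]
orientation: [2.22, 0.003, -2.22]
ft_force: [-0.9, 0.1, -3.6]
width: 31.7
```

Request:
{"method": "apply_moves", "body": {
  "commands": [
    [[0, 0, -0.001, 0], [0, 0, -0.0015, 0], [0, 0, -0.0015, 0]]
  ]
}}

```text
t: 13.78
ee_pos: [540.6, 6.9, 236.4]
orientation: [2.221, 0.003, -2.22]
ft_force: [-0.3, 2.3, 0.1]
width: 31.9
```

Request:
{"method": "apply_moves", "body": {
  "commands": [
    [[0, 0, 0, 0], [0, 0, 0, 0], [0, 0, 0, 0], [0, 0, 0.01, 0], [0, 0, 0.04, 0], [0, 0, 0.08, 0], [0, 0, 0.08, 0], [0, 0, 0.08, 0]]
  ],
  "gripper": 0.07
}}

```text
t: 14.78
ee_pos: [540.2, 6.8, 316.2]
orientation: [2.22, 0.003, -2.22]
ft_force: [-0.1, -0.0, -0.3]
width: 70.2
```

```bash
python3 - <<'E'
from h import *
im=viewer.get_image("wrist"); s=viewer.get_image("scene")
draw(im,[],"w8",(130,90,380,270),3)
draw(s,[],"s8",(220,150,320,230),7)
print(est("wrist","ball_vise"),est("scene","ball_vise"),est("scene","dished_base"))
E
```

```text
[([539.3, 9.0, 15.8], 0.9)] [([544.6, 9.7, 20.2], 0.7)] [([424.7, -201.4, -2.3], 0.47), ([538.8, 9.7, 7.8], 0.45)]
```

View pics/w8.png

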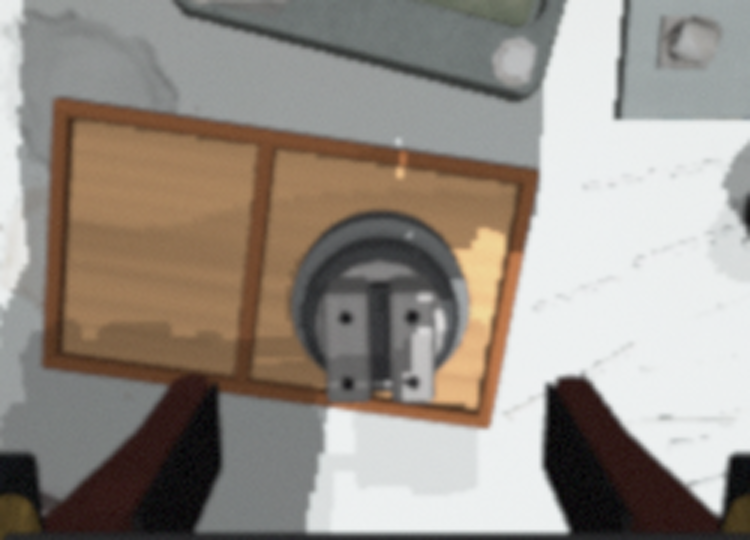

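View pics/s8.png

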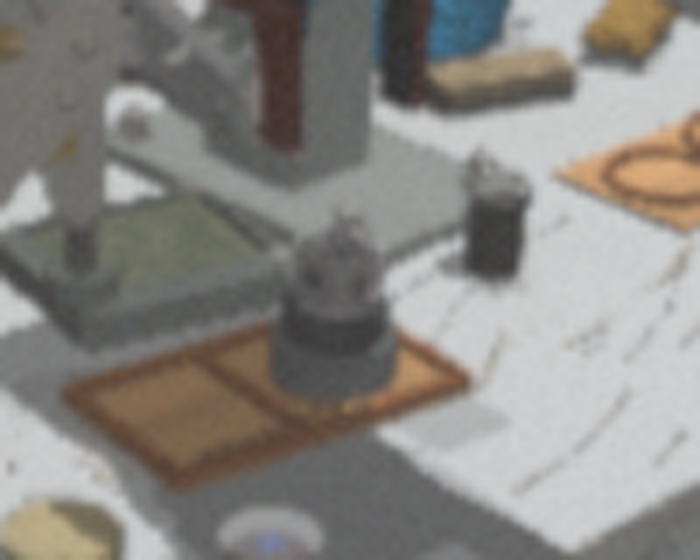

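Request:
{"method": "apply_moves", "body": {
  "commands": [
    [[-0.03, 0.04, 0, 0], [-0.06, 0.08, 0, 0], [-0.09, 0.12, 0, 0], [-0.102, 0.137, -0.02, 0], [-0.102, 0.137, -0.02, 0], [-0.102, 0.137, -0.02, 0]]
  ]
}}

```text
t: 15.78
ee_pos: [439.1, 143.6, 296.3]
orientation: [2.22, 0.003, -2.22]
ft_force: [0.1, 0.1, -0.8]
width: 69.6
```

```bash
python3 - <<'E'
from h import *
im=viewer.get_image("wrist")
draw(im,[circ(438,143,20,22),circ(438,143,0,22),circ(436,262,70,25.5),circ(436,262,0,25.5)],"w9",(30,60,330,270),2.6)
print(est("wrist","gem_box"),est("wrist","glass_jar"))
E
```

```text
[([442.2, 150.6, 1.3], 0.62)] [([432.1, 383.3, -2.0], 0.98), ([437.3, 263.7, -0.5], 0.78)]
```

View pics/w9.png

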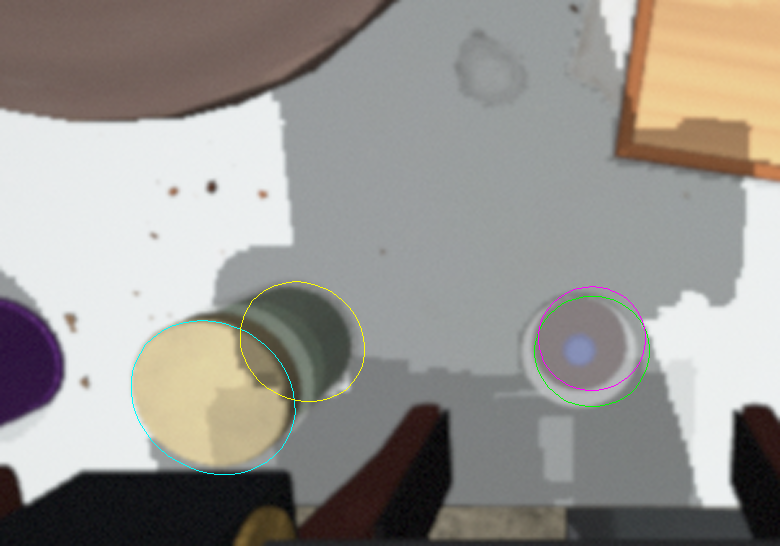

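Request:
{"method": "apply_moves", "body": {
  "commands": [
    [[-0.0005, 0.0035, -0.04, 0], [-0.0005, 0.0035, -0.08, 0], [-0.0005, 0.0035, -0.1, 0], [-0.0005, 0.0035, -0.1055, 0], [-0.0005, 0.0035, -0.1055, 0]]
  ]
}}

```text
t: 16.55
ee_pos: [438.4, 147.0, 190.9]
orientation: [2.221, 0.002, -2.22]
ft_force: [0.1, 0.3, -0.2]
width: 70.3
```

Request:
{"method": "apply_moves", "body": {
  "commands": [
    [[0, 0, 0, 0], [0, 0, 0, 0], [0, 0, 0, 0], [0, 0, 0, 0], [0, 0, 0, 0], [0, 0, 0, 0]]
  ],
  "gripper": 0.036
}}

```text
t: 17.3
ee_pos: [438.2, 147.4, 191.2]
orientation: [2.221, 0.003, -2.219]
ft_force: [-0.5, -0.5, 6.7]
width: 43.9
```

Request:
{"method": "apply_moves", "body": {
  "commands": [
    [[0, 0, 0.02, 0], [0, 0, 0.04, 0], [0.036, -0.019, 0.04, 0], [0.072, -0.037, 0.04, 0], [0.1, -0.052, 0.04, 0], [0.108, -0.056, 0.04, 0], [0.108, -0.056, 0.04, 0]]
  ]
}}

```text
t: 18.18
ee_pos: [545.5, 91.3, 230.4]
orientation: [2.219, 0.002, -2.221]
ft_force: [-0.1, -0.3, -0.9]
width: 43.5
```

```bash
python3 - <<'E'
from h import *
im=viewer.get_image("wrist"); s=viewer.get_image("scene")
draw(im,[circ(546,91,5,22)],"w10")
draw(s,[],"s10",(180,120,340,240),5)
E
```

```text
(no output)
```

View pics/w10.png

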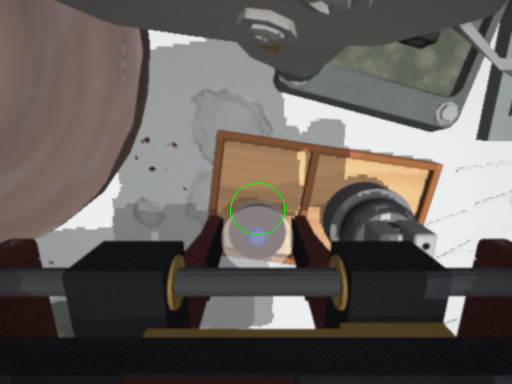

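View pics/s10.png

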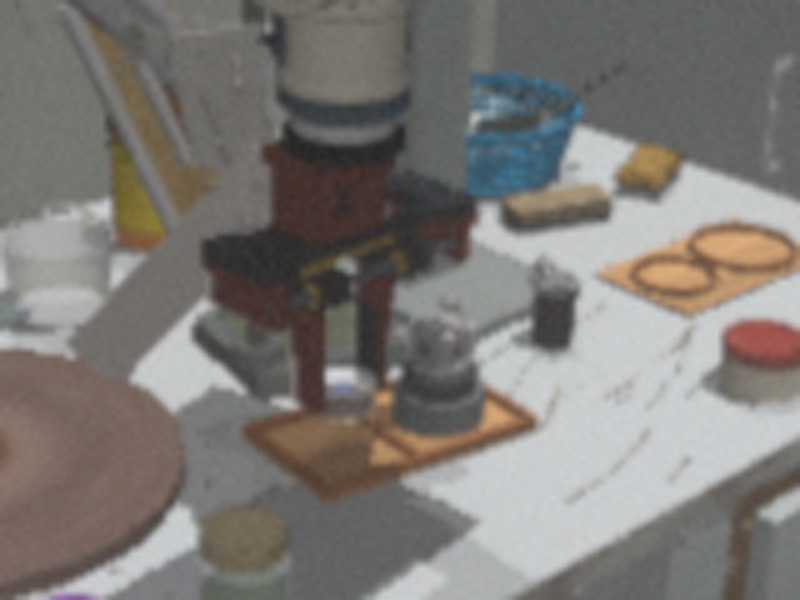

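Request:
{"method": "apply_moves", "body": {
  "commands": [
    [[0, 0, -0.015, 0], [0, 0, -0.026, 0], [0, 0, -0.031, 0], [0, 0, -0.0335, 0], [0, 0, -0.035, 0], [0, 0, -0.035, 0]]
  ]
}}

```text
t: 19.02
ee_pos: [545.8, 91.3, 196.2]
orientation: [2.219, 0.003, -2.221]
ft_force: [-3.0, -0.4, 5.6]
width: 43.8
```

Request:
{"method": "apply_moves", "body": {
  "commands": [
    [[0, 0, 0, 0], [0, 0, 0, 0], [0, 0, 0.003, 0], [0, 0, 0.02, 0], [0, 0, 0.06, 0], [0, 0, 0.1, 0], [0, 0, 0.12, 0], [0, 0, 0.12, 0]]
  ],
  "gripper": 0.056
}}

```text
t: 20.02
ee_pos: [546.6, 91.4, 318.2]
orientation: [2.226, 0.004, -2.215]
ft_force: [-0.7, 0.6, -0.3]
width: 56.0
```

```bash
python3 - <<'E'
from h import *
im=viewer.get_image("wrist")
T=(547,43,-0.13)
draw(im,[rect(*T,0,0,100,172,11),circ(546,91,5,22),circ(546,91,25,22)],"w11",(110,80,360,260),3)
print(est("wrist","gem_box"))
E
```

```text
[([544.8, 90.9, 3.6], 0.58)]
```

View pics/w11.png

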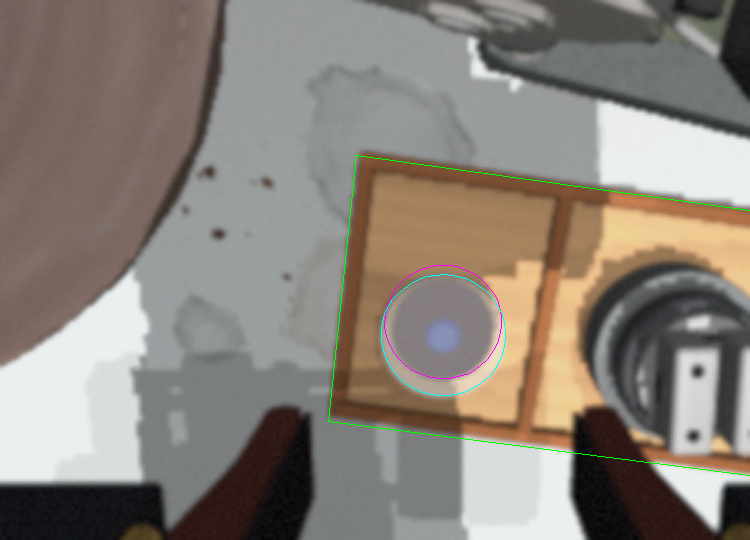

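Request:
{"method": "apply_moves", "body": {
  "commands": [
    [[-0.03, 0.047, 0, 0], [-0.06, 0.094, 0, 0], [-0.09, 0.141, 0, 0], [-0.109, 0.172, 0, 0], [-0.109, 0.172, 0, 0], [-0.109, 0.172, 0, 0]]
  ],
  "gripper": 0.0878
}}

```text
t: 20.88
ee_pos: [437.0, 262.9, 314.9]
orientation: [2.218, 0.003, -2.221]
ft_force: [-0.4, -0.3, 0.0]
width: 87.8
```

```bash
python3 - <<'E'
from h import *
im=viewer.get_image("wrist")
draw(im,[circ(437,263,70,25.5),circ(437,263,0,25.5)],"w12",(130,90,390,280),3)
print(est("wrist","glass_jar"))
E
```

```text
[([423.2, 479.0, 1.7], 0.8), ([433.4, 259.6, 1.6], 0.78), ([432.4, 385.4, 0.9], 0.61)]
```

View pics/w12.png

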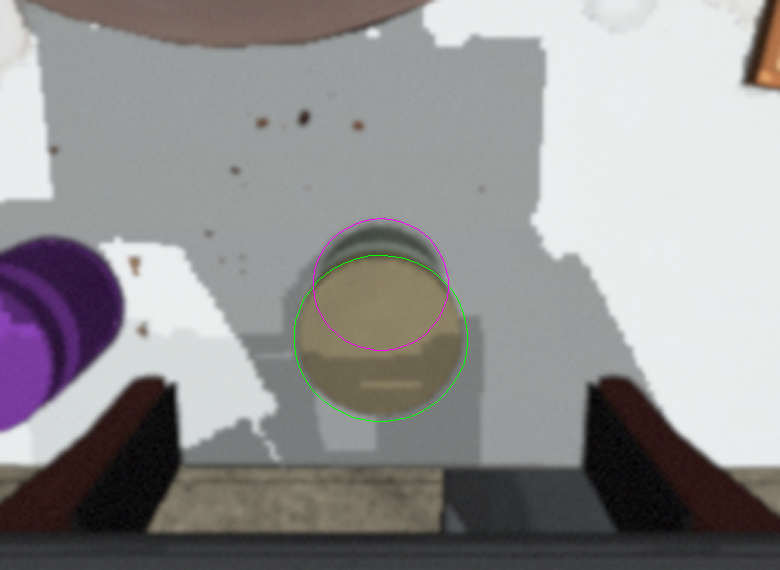

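Request:
{"method": "apply_moves", "body": {
  "commands": [
    [[0, 0, -0.04, 0], [0, 0, -0.08, 0], [0, 0, -0.11, 0], [0, 0, -0.12, 0], [0, 0, -0.122, 0], [0, 0, -0.122, 0]]
  ]
}}

```text
t: 21.72
ee_pos: [437.6, 263.3, 194.5]
orientation: [2.222, 0.003, -2.219]
ft_force: [-0.5, -0.7, -0.3]
width: 87.8
```

Request:
{"method": "apply_moves", "body": {
  "commands": [
    [[0, 0, 0, 0], [0, 0, 0, 0], [0, 0, 0, 0], [0, 0, 0, 0], [0, 0, 0, 0], [0, 0, 0, 0], [0, 0, 0, 0]]
  ],
  "gripper": 0.04
}}

```text
t: 22.6
ee_pos: [437.0, 263.3, 193.8]
orientation: [2.22, 0.003, -2.22]
ft_force: [-1.1, -0.1, 5.0]
width: 49.4
```

Request:
{"method": "apply_moves", "body": {
  "commands": [
    [[0, 0, 0.015, 0], [0, 0, 0.045, 0], [0, 0, 0.08, 0], [0, 0, 0.105, 0], [0.002, -0.01, 0.11, 0], [0.006, -0.03, 0.11, 0], [0.0125, -0.06, 0.11, 0], [0.021, -0.1, 0.11, 0]]
  ]
}}

```text
t: 23.6
ee_pos: [457.7, 162.2, 303.0]
orientation: [2.218, 0.004, -2.221]
ft_force: [0.5, -0.9, -1.6]
width: 49.3
```

Request:
{"method": "apply_moves", "body": {
  "commands": [
    [[0.0094, -0.045, 0, 0], [0.0188, -0.09, 0, 0], [0.0282, -0.135, 0, 0], [0.0376, -0.18, 0, 0], [0.047, -0.225, 0, 0], [0.0564, -0.27, 0, 0], [0.0658, -0.315, 0, 0], [0.0752, -0.36, 0, 0]]
  ]
}}

```text
t: 24.6
ee_pos: [532.5, -198.6, 302.7]
orientation: [2.219, 0.003, -2.222]
ft_force: [0.5, 0.2, -1.6]
width: 49.4
```

Request:
{"method": "apply_moves", "body": {
  "commands": [
    [[0.0094, -0.045, 0, 0], [0.0188, -0.09, 0, 0], [0.0275, -0.13, 0, 0], [0.0335, -0.158, 0, 0], [0.037, -0.175, 0, 0], [0.038, -0.18, 0, 0], [0.038, -0.18, 0, 0], [0.038, -0.18, 0, 0]]
  ]
}}

```text
t: 25.6
ee_pos: [571.1, -375.7, 303.6]
orientation: [2.219, 0.005, -2.22]
ft_force: [0.1, 0.0, -1.6]
width: 49.3
```

```bash
python3 - <<'E'
from h import *
im=viewer.get_image("wrist"); s=viewer.get_image("scene"); t=viewer.get_image("top")
B=(572,-338,-0.03); P=[rect(*B,0,0,96,172,5),circ(570.8,-377,11,40),circ(573.4,-291,11,30)]
draw(im,P,"w13")
draw(s,P,"s13",(240,80,400,240),4)
draw(t,P[:2],"t13",(330,160,420,260),6)
print(est("wrist","ring_board"),est("scene","ring_board"))
E
```

```text
[([569.5, -338.2, 0.2], 0.71)] [([571.8, -338.2, -5.4], 0.96)]
```

View pics/w13.png

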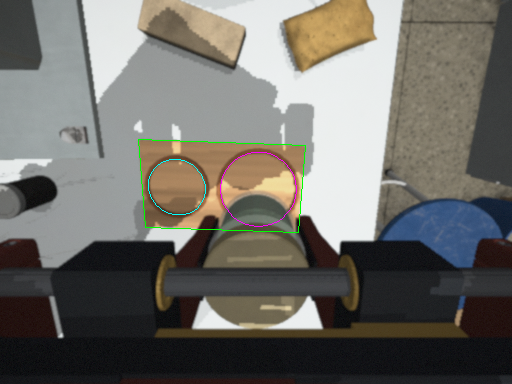

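View pics/s13.png

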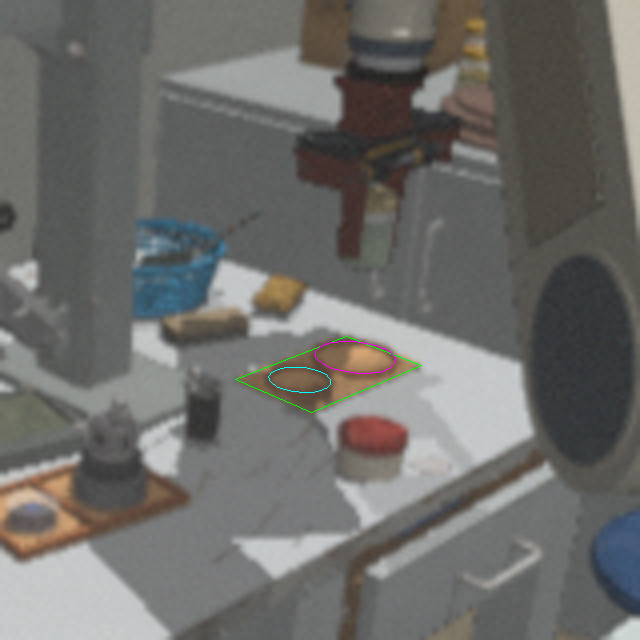

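Request:
{"method": "apply_moves", "body": {
  "commands": [
    [[0, 0, -0.02, 0], [0, 0, -0.05, 0], [0, 0, -0.075, 0], [0, 0, -0.09, 0], [0, 0, -0.097, 0], [0, 0, -0.1, 0], [0, 0, -0.102, 0], [0, 0, -0.103, 0]]
  ]
}}

```text
t: 26.85
ee_pos: [571.4, -376.9, 201.3]
orientation: [2.221, 0.002, -2.219]
ft_force: [-0.2, 0.6, -1.1]
width: 49.2
```

Request:
{"method": "apply_moves", "body": {
  "commands": [
    [[0, 0, -0.0005, 0], [0, 0, -0.001, 0], [0, 0, -0.001, 0]]
  ]
}}

```text
t: 27.22
ee_pos: [571.2, -376.7, 199.8]
orientation: [2.22, 0.003, -2.22]
ft_force: [-0.2, 0.5, -0.5]
width: 49.5
```

Request:
{"method": "apply_moves", "body": {
  "commands": [
    [[0, 0, -0.0005, 0], [0, 0, -0.001, 0], [0, 0, -0.001, 0]]
  ]
}}

```text
t: 27.6
ee_pos: [571.2, -376.7, 198.9]
orientation: [2.22, 0.003, -2.22]
ft_force: [-0.9, 0.6, 0.9]
width: 49.2
```

Request:
{"method": "apply_moves", "body": {
  "commands": [
    [[0, 0, -0.0003, 0], [0, 0, -0.0003, 0], [0, 0, -0.0003, 0], [0, 0, 0.0, 0], [0, 0, 0.03, 0], [0, 0, 0.08, 0], [0, 0, 0.12, 0], [0, 0, 0.12, 0]]
  ],
  "gripper": 0.066
}}

```text
t: 28.6
ee_pos: [572.2, -377.4, 322.8]
orientation: [2.225, -0.001, -2.211]
ft_force: [0.2, 0.1, 0.6]
width: 65.8
```

```bash
python3 - <<'E'
from h import *
im=viewer.get_image("wrist")
B=(572,-338,-0.03); P=[rect(*B,0,0,96,172,5),circ(570.8,-377,11,40),circ(573.4,-291,11,30),circ(571,-377,75,25.5)]
draw(im,P,"w14")
print(est("wrist","glass_jar"))
E
```

```text
[([570.2, -378.3, 6.2], 0.72)]
```

View pics/w14.png

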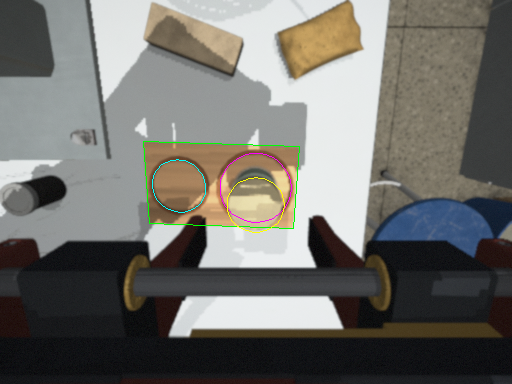

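Request:
{"method": "apply_moves", "body": {
  "commands": [
    [[0, 0.05, 0, 0], [-0.001, 0.1, 0, 0], [-0.002, 0.15, 0, 0], [-0.003, 0.2, 0, 0], [-0.003, 0.236, -0.01, 0], [-0.003, 0.236, -0.02, 0], [-0.003, 0.236, -0.02, 0]]
  ]
}}

```text
t: 29.58
ee_pos: [567.7, -140.9, 296.8]
orientation: [2.217, 0.004, -2.224]
ft_force: [0.2, 0.1, 0.1]
width: 66.0
```

```bash
python3 - <<'E'
from h import *
im=viewer.get_image("wrist"); s=viewer.get_image("scene")
draw(im,[circ(568.5,-141,51,17),circ(568.5,-141,0,15.5)],"w15",(0,0,512,300),1.5)
draw(s,[],"s15",(200,60,360,220),4)
print(est("wrist","canister"))
E
```

```text
[([566.9, -138.7, -2.3], 0.61)]
```

View pics/w15.png

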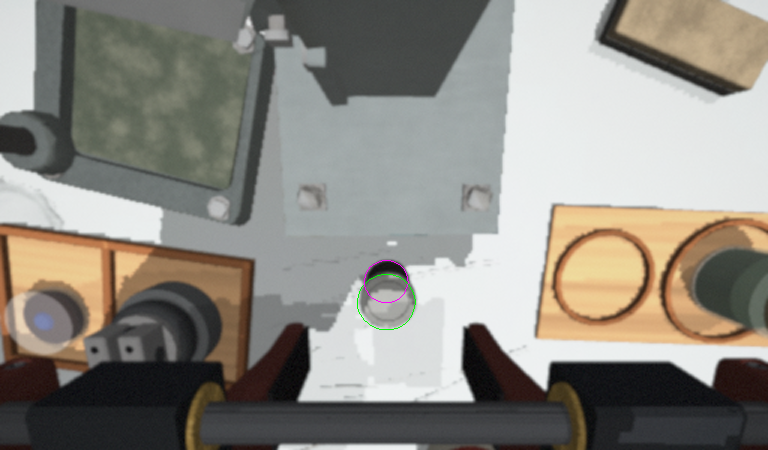

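View pics/s15.png

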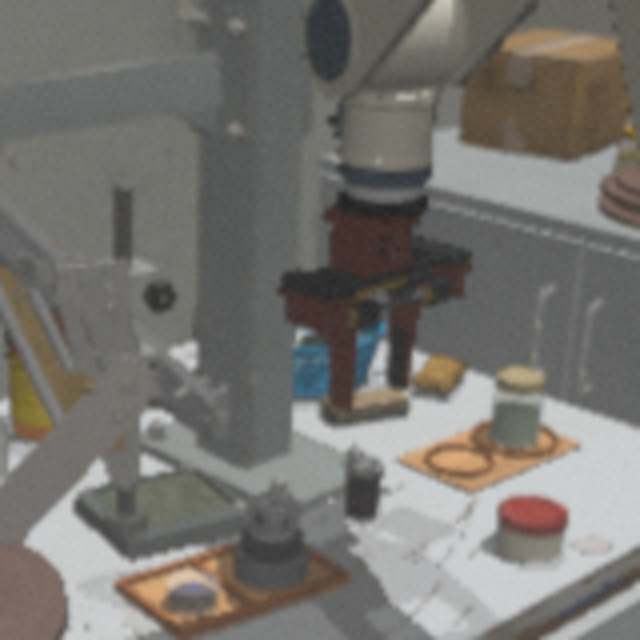

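Request:
{"method": "apply_moves", "body": {
  "commands": [
    [[0, 0, -0.04, 0], [0, 0, -0.08, 0], [0, 0, -0.1, 0], [0, 0, -0.1085, 0], [0, 0, -0.1085, 0], [0, 0, -0.1085, 0]]
  ]
}}

```text
t: 30.48
ee_pos: [568.8, -140.9, 191.4]
orientation: [2.222, 0.002, -2.218]
ft_force: [0.1, 0.1, 1.0]
width: 65.5
```

Request:
{"method": "apply_moves", "body": {
  "commands": [
    [[0, 0, 0, 0], [0, 0, 0, 0], [0, 0, 0, 0], [0, 0, 0, 0], [0, 0, 0, 0], [0, 0, 0, 0], [0, 0, 0, 0]]
  ],
  "gripper": 0.024
}}

```text
t: 31.35
ee_pos: [568.2, -140.7, 190.3]
orientation: [2.22, 0.003, -2.22]
ft_force: [-0.4, 0.4, 3.0]
width: 30.4
```

Request:
{"method": "apply_moves", "body": {
  "commands": [
    [[0, 0, 0.02, 0], [0, 0, 0.05, 0], [0.001, -0.04, 0.05, 0], [0.003, -0.085, 0.05, 0], [0.004, -0.125, 0.05, 0], [0.005, -0.145, 0.05, 0], [0.005, -0.149, 0.05, 0], [0.005, -0.149, 0.05, 0]]
  ]
}}

```text
t: 32.35
ee_pos: [573.1, -288.9, 240.2]
orientation: [2.22, 0.004, -2.221]
ft_force: [-0.0, 0.5, -0.4]
width: 30.7
```

Request:
{"method": "apply_moves", "body": {
  "commands": [
    [[0, 0, -0.02, 0], [0, 0, -0.035, 0], [0, 0, -0.041, 0], [0, 0, -0.0435, 0], [0, 0, -0.045, 0], [0, 0, -0.045, 0], [0, 0, -0.045, 0]]
  ]
}}

```text
t: 33.22
ee_pos: [573.3, -289.8, 195.6]
orientation: [2.221, 0.003, -2.219]
ft_force: [0.6, -0.1, -0.9]
width: 30.5
```

```bash
python3 - <<'E'
from h import *
im=viewer.get_image("wrist"); s=viewer.get_image("scene")
B=(572,-338,-0.03); P=[circ(570.8,-377,11,40),circ(573.4,-291,11,30),circ(573.3,-290,5,15.5)]
draw(im,P,"w16",(120,100,380,280),3); draw(s,[],"s16",(280,130,380,230),6)
E
```

```text
(no output)
```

View pics/w16.png

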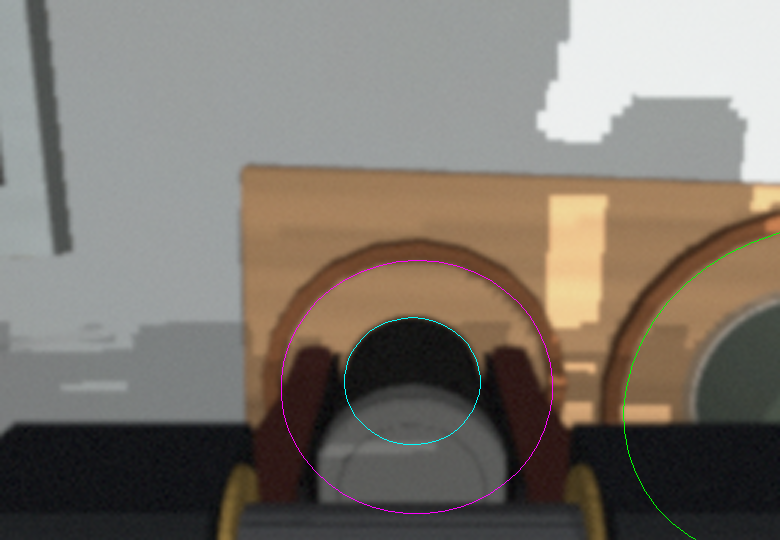

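View pics/s16.png

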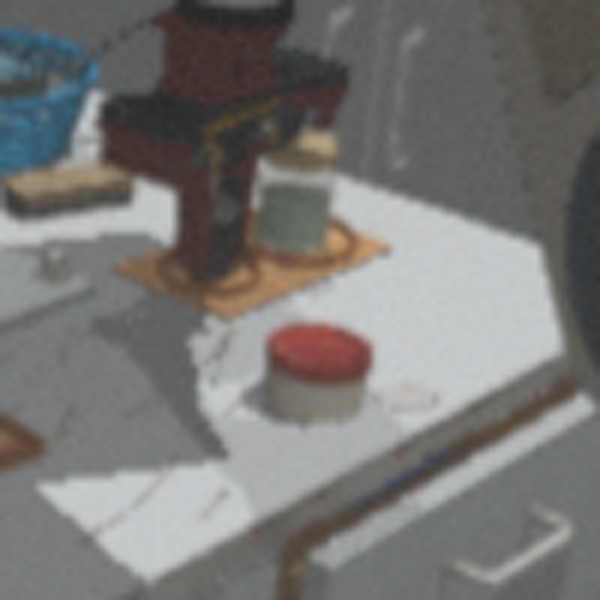

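Request:
{"method": "apply_moves", "body": {
  "commands": [
    [[0, 0, -0.0004, 0], [0, 0, -0.0004, 0], [0, 0, 0, 0], [0, 0, 0, 0], [0, 0, 0.01, 0], [0, 0, 0.05, 0], [0, 0, 0.1, 0], [0, 0, 0.14, 0]]
  ],
  "gripper": 0.044
}}

```text
t: 34.33
ee_pos: [573.3, -289.7, 337.8]
orientation: [2.221, 0.002, -2.218]
ft_force: [0.6, -0.6, 0.3]
width: 43.7
```

Request:
{"method": "apply_moves", "body": {
  "commands": [
    [[-0.04, 0.03, 0.02, 0], [-0.08, 0.06, 0.04, 0], [-0.12, 0.09, 0.06, 0], [-0.16, 0.12, 0.06, 0], [-0.16, 0.12, 0.06, 0]]
  ]
}}

```text
t: 34.95
ee_pos: [410.6, -168.1, 395.8]
orientation: [2.219, 0.004, -2.221]
ft_force: [0.5, -0.0, -0.7]
width: 44.0
```

```bash
python3 - <<'E'
from h import *
im=viewer.get_image("wrist"); s=viewer.get_image("scene"); t=viewer.get_image("top")
print(readout.get_obs()["t"])
draw(im,[],"w17"); draw(s,[],"s17",(200,120,380,255),4.4); draw(t,[],"t17",(160,160,410,260),3.2)
for l in ["dished_base","ball_vise","gem_box","glass_jar","canister","squat_tub","whetstone"]:
    print(l,est("wrist",l),est("scene",l))
E
```

```text
35.1
dished_base [([537.9, 9.0, 15.3], 0.75), ([539.9, 7.5, 6.4], 0.62)] [([536.3, 12.1, 6.3], 0.54)]
ball_vise [([539.0, 9.5, 15.0], 0.56)] [([543.6, 6.4, 18.7], 0.76)]
gem_box [([546.4, 92.5, 5.2], 0.8)] [([545.5, 92.1, 3.8], 0.45)]
glass_jar [([572.0, -375.9, 6.5], 0.76)] [([419.4, 481.9, 4.2], 0.92), ([433.2, 377.5, 2.7], 0.89), ([575.7, -375.4, 5.8], 0.55), ([537.1, 10.0, 6.6], 0.44)]
canister [([573.4, -286.6, 1.3], 0.69)] [([575.4, -289.5, 2.9], 0.47), ([720.0, -318.4, -0.9], 0.16)]
squat_tub [([425.6, -200.7, -0.1], 0.89), ([571.2, -284.4, 3.3], 0.52)] [([423.0, -198.4, -2.4], 0.53)]
whetstone [] [([719.7, -316.7, 0.8], 0.67)]
```

View pics/w17.png

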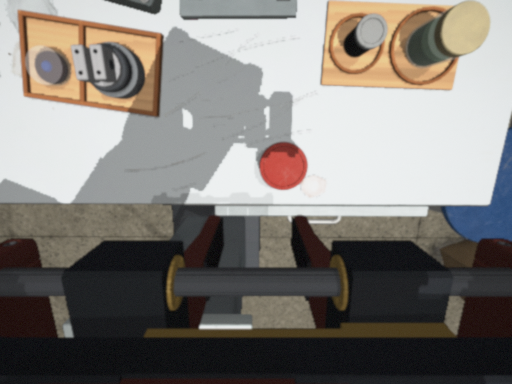

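View pics/s17.png

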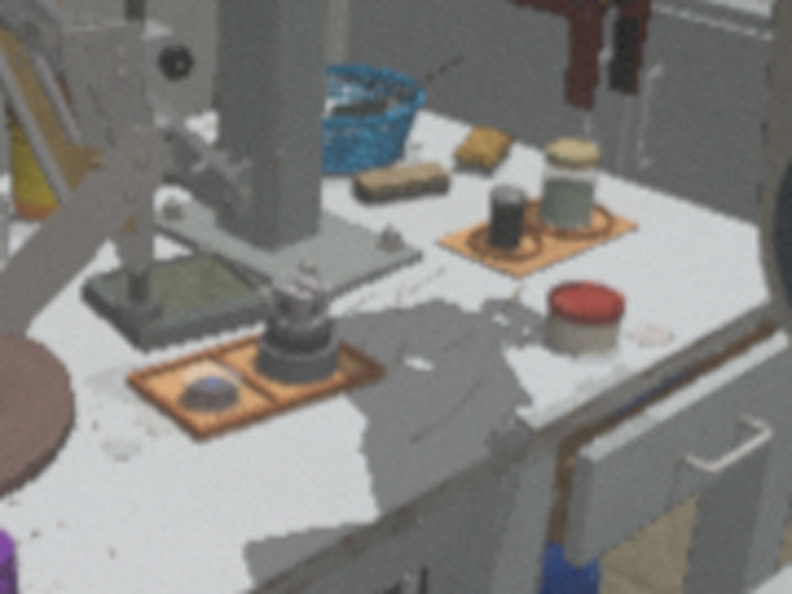

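View pics/t17.png

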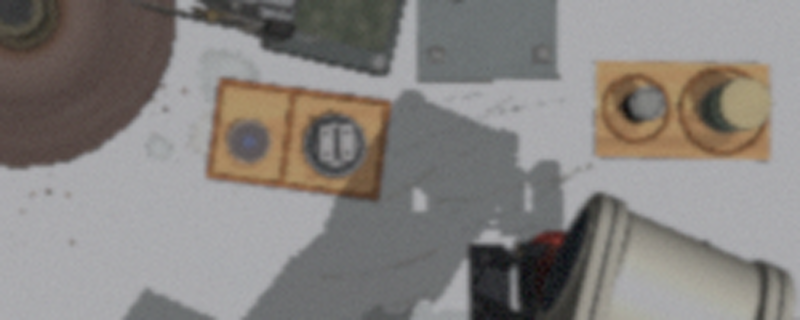

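All five items are placed and upright, and the bystanders haven't moved. I'll hold the arm still for a moment, then hand in.

Request:
{"method": "apply_moves", "body": {
  "commands": [
    [[0, 0, 0, 0], [0, 0, 0, 0], [0, 0, 0, 0], [0, 0, 0, 0]]
  ]
}}

```text
t: 36.3
ee_pos: [413.2, -169.7, 395.2]
orientation: [2.22, 0.003, -2.22]
ft_force: [-0.1, 1.3, -0.1]
width: 43.7
```

```bash
python3 - <<'E'
from workcell import workorder
print(workorder.close_job())
E
```

```text
the job is handed in; nothing more can be done
None
```

Both kits are made up and the job is handed in, at about 36 s of the 134 s allowed. I placed the items in the order asked:
1. The dished base went flat into the larger bay.
2. The ball vise was lowered into the base's hollow until it made contact.
3. The round gem box went flat into the smaller bay, about 7 mm off the bay's centre but well inside it.
4. The green glass jar (not the purple look-alikes) was lowered into the larger ring until it made contact.
5. The black canister went into the smaller ring.

**Last checks:** The wrist, scene and top pictures show all five items upright inside their bays and rings, with the gripper clear of everything. The networks' positions agree to within about 6 mm. They put the vise's foot 15–19 mm above the bench, where 15 mm is the seated height. The squat tub and the whetstone had not moved, to within about 4 mm. The largest wrist force I read was about 7 N.

**Disagreements:** Some networks gave mislabelled extra detections, such as the purple jars reported as `glass_jar` and the canister as `squat_tub`. I set these aside by comparing them with the pictures.

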